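Unlock and open the lamp supply's fuse panel

ROBOT

A 7-joint arm with a two-finger parallel gripper is mounted at the origin on the work surface. World frame = base frame: x ahead of the robot, y to its left, z up, the work surface at z = 0. Lengths are in mm, angles in rad, forces in N, time in s.
With the tool pointing down it reaches from about 425 to 825 mm from the base axis. Payload 3.6 kg.
Tool frame: the origin (TCP) lies on the mounting face of the last link; the fingertips stand 186 mm ahead of it and the grasp point (between the pads) lies 167 mm ahead of it (robot.tips_ahead is the distance from the TCP to the fingertips, in mm); y points along the fingers, x is the direction in which the jaws open and shut, and the axes are right-handed (so a half turn about y gives the same grasp; the last joint's range is limited). The gripper opens to 93 mm and grips with 3 to 60 N. Pads are 15 mm wide; open, the fingers measure 128 mm over their backs; the gripper's body (75 mm by 188 mm) begins 65 mm behind the grasp point.
Start: joints at [-1.224, 0.615, -0.013, 1.423, 0.008, 1.103, -0.04], TCP at [237.326, 605.105, 404.74] pointing down, gripper open.
Joint ranges: [-3.12, 3.12], [-0.3, 2.06], [-1.34, 1.32], [0.26, 2.42], [-1.36, 4.5], [0.01, 1.98], [-2.84, 2.84]. Speed limits (rad/s): [2.79, 2.79, 3.14, 3.14, 3.14, 3.14, 3.14].

INTERFACE

Orientations are given as a unit quaternion [x, y, z, w].
In Python, from cell import robot, viewer gives the robot as it stands. The module is installed in compiled form; this text tells all that it offers.
- The arm moves only by the shell command python3 -m crank 'ROWS' [OPENING] [FORCE]. ROWS is JSON, one flat list of numbers, 6 for each row, row after row: the shift along the world's x, y, z normalised to -1 to 1, where 1 is 0.04 m, then the turn, a rotation vector about the world's x, y, z normalised to -1 to 1, where 1 is 0.08 rad. A call has 1 to 20 rows; each row shifts and turns the commanded pose from where the row before left it; what a row does not reach is not made up. A row lasts 1/12 s, in which the tool goes at most 41.7 mm and 7.16 degrees, less where a joint would pass 70% of its speed; a pose out of reach is approached as far as the arm can. A call with a number of a shift or a turn outside -1 to 1 is refused whole. A call with a gripper value outside its range is refused whole. OPENING is the gripper's target within -1 to 1 (shut at 1, half-way at 0, fully open at -1), set as the call begins (- or left out, the last holds). The fingers move at their own pace and stop on an object; FORCE is the grip in N (left out, the last holds). Time passes only in rows, so rows that do not move let the fingers close. It gives the time, the measured TCP pose, the force and the opening at its end, in the units of the state.
- robot.get_obs(): the state, without advancing time (a new reading comes with each control period).
- viewer.snapshot(name): name is "side" or "top"; returns a dict with "image" (480x640x3 uint8, blue, green, red), "fx", "fy", "cx", "cy" (pixels), "k1" (the pictures are not rectified: a ray, as slopes to the right and down, at radius r is drawn at 1 + k1 r^2 times it, then the intrinsics apply), "rvec" (rotation vector, rad) and "tvec" (3), from world to camera coordinates, as OpenCV has them. Camera axes: x right, y down, z forward; pixel columns grow to the right and rows downward; lengths in mm; the calibration is good to about 2 mm. A picture is of the moment at which its call begins. There is no depth.
- robot.sign_off(): hands the job in, once; it reports no verdict.
The state is a dict: "clock": time; "q": joint angles; "dq": joint speeds; "joint_efforts": joint torques, N m; "tool_pos": TCP position; "orientation": TCP orientation; "force": force on the tool from outside, world axes, zero at the start; "wrist_torque": the same for the moment, N m; "gripper_width": opening from 0.0 (shut) to 1.0 (fully open).
Only numpy, scipy, OpenCV 4.12 (cv2) and the standard library are available. Lean on these libraries where they do the work, as an engineer would, in place of code of your own. Each camera call takes 0.05 s, during which the arm holds its last target.

TASK

A fuse in the lamp supply box with the yellow panel needs checking: give the wing fastener on that panel a full quarter turn anticlockwise (seen from above) to unlock it, then swing the panel up on its hinge until it stands about upright, and leave it standing open. Do not touch the similar box with the green panel.

Things in the scene. Friction and masses are not known exactly. Their poses are not given: they have to be found in the camera images.
- supply: The right box: cream metal, 190 (its x) x 130 (y) x 85 mm high, fixed, with a yellow panel on top (top face z = 89 mm when shut). Origin: centre of the underside; x points to the hinge side, z up. Panel hinge line: along y at x = +90, z = 85 mm. Black wing fastener on the panel, vertical axis at x = -60, y = 0 mm (150 mm from the hinge) when shut; grip it at z = 121 mm.
- fastener (a joint): Yellow panel's wing: upright plate 10 mm thick, 38 long, 8 to 48 mm above the panel. Angle in rad: 0 = locked, length along the box's y, a cam under the rim holds the panel; turns anticlockwise from above to a stop at 1.57 = unlocked, length along x (panel is free from about 1.3). Friction 0.04 N m. Once unlocked it serves as lifting handle: its flat faces, across y, can pivot in the fingers.
- panel (a joint): Angle of the yellow panel about its hinge, rad: 0 = shut, 1.57 = upright, stop at 1.75. The edge near the wing rises as it opens. About 0.35 kg with the wing; the stiff hinge (0.5 N m) holds it where it is left. Lifting by the wing takes about 4 to 7 N.
- green_supply: The wrong box, not to be touched: same shape, size, origin and axes as the first, but with a green panel. The two stand side by side, 0.24 to 0.4 m apart, either one on the left.

How it is judged (in metres and radians):
On the way, in this order (a step that is already met when the one before it is completed fails the run):
1. the yellow panel's fastener is turned to unlocked (beyond 1.35 rad) with the panel still shut (below 0.1 rad) (value of joint fastener above 1.35 rad and value of joint panel below 0.1 rad), for 0.1 s.
2. the yellow panel is swung up beyond 1.2 rad (value of joint panel above 1.2 rad), for 0.1 s.
At the end, for the whole second after the job is handed in: The yellow panel stands open, between 1.2 rad (20 degrees short of upright) and its stop at 1.75 rad, and is at rest (value of joint panel above 1.2 rad and velocity of joint panel between -0.1 and 0.1 rad/s); the robot touches nothing.
It fails at once if the green-panelled box is touched by the robot (more than 2 N) (contact force between green_supply and the arm above 2 N or contact force between green_supply and the fingers above 2 N).
It also fails if it takes over 48 s, if anything falls off the work surface, if the arm or the gripper's body presses on something with over 40 N, if the wrist force passes 120 N, or if a joint passes its speed limit or range.

## Working session

There is one attempt and no reset: what is moved stays moved. The work goes in short steps, Python scripts to look and compute and a shell command to move; the robot and the scene stay as the last step left them, time stands still between calls to the robot, and variables do not carry over. Pictures are saved under pics/ and viewed, and the job is handed in when it is done.

```bash
mkdir -p pics
python3 - <<'E'
from cell import robot, viewer
import cv2
o=robot.get_obs()
for k in o: print(k,o[k])
for n in("side","top"):
    s=viewer.snapshot(n); cv2.imwrite(f"pics/{n}0.png",s["image"]); print({k:s[k] for k in s if k!="image"})
E
```

```text
clock 0.0
q [-1.22347395  0.61590798 -0.01259897  1.42487962  0.00812133  1.10338196
 -0.0403519 ]
dq [-1.56194014e-03 -1.11662667e-03 -1.90151314e-03 -1.08510179e-03
 -1.47269491e-03 -7.99731134e-05 -5.96838300e-04]
joint_efforts [ 7.00641363e-05 -4.58945704e+01  2.08941218e-01 -1.65741134e+01
 -6.11182395e-02  2.05125846e-02  2.37664117e-04]
tool_pos [237.24586466 604.82245602 403.59430771]
orientation [ 0.58470343  0.39768604 -0.39913566 -0.58365953]
force [0.01372593 0.96111179 0.41676628]
wrist_torque [ 0.0422518  -0.02144838 -0.02612521]
gripper_width 0.9990364260409069
{'fx': 544.8700154718584, 'fy': 544.8700154718584, 'cx': 315.87322051983966, 'cy': 238.68307983005792, 'k1': -0.015494062786278953, 'rvec': array([ 2.44260625, -0.29699749,  0.08856793]), 'tvec': array([-542.12954746,  165.29930253,  668.30924741])}
{'fx': 508.8262548545027, 'fy': 508.8262548545027, 'cx': 326.06865891874105, 'cy': 241.04335631621123, 'k1': -0.09156052676725865, 'rvec': array([ 2.1485162 , -2.17697928,  0.17426082]), 'tvec': array([-12.7733796 , 535.30064909, 753.75890342])}
```

View pics/side0.png

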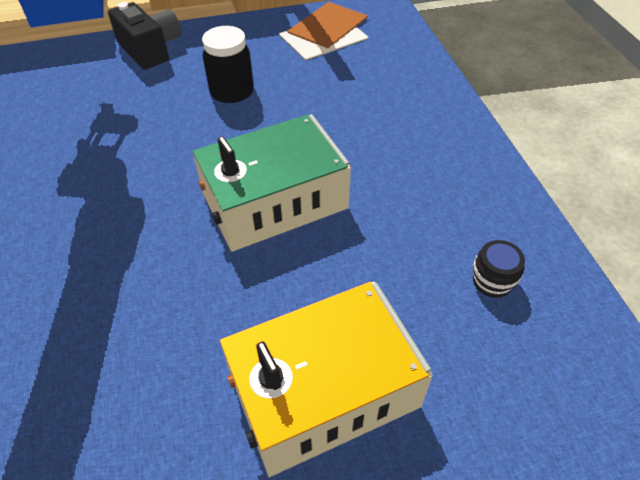

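View pics/top0.png

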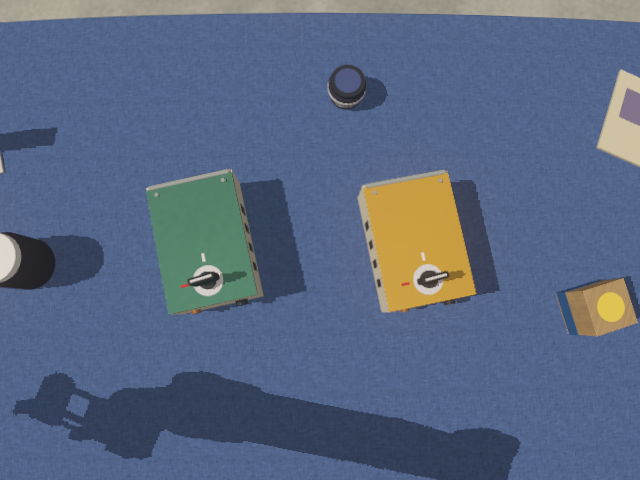

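The side view shows the yellow box nearest, with its wing at about (268,368) and its hinge at upper right. In the top view the yellow panel is at right, with the wing at (428,280) and the hinge at the top edge, around row 180. I'll measure both panels next.

```bash
cat > h.py <<'E'
import numpy as np, cv2
from cell import robot, viewer
from scipy.spatial.transform import Rotation as R
def rays(s,uv):
    uv=np.atleast_2d(np.asarray(uv,float))
    d=np.c_[(uv[:,0]-s["cx"])/s["fx"],(uv[:,1]-s["cy"])/s["fy"]]
    p=d.copy()
    for _ in range(20): p=d/(1+s["k1"]*(p**2).sum(1,keepdims=True))
    M=cv2.Rodrigues(np.array(s["rvec"]))[0]
    C=-M.T@np.array(s["tvec"]).ravel()
    return C,np.c_[p,np.ones(len(p))]@M
def plane(s,uv,z):
    C,r=rays(s,uv); return C+r*((z-C[2])/r[:,2])[:,None]
def state():
    o=robot.get_obs(); r=R.from_quat(o["orientation"]); m=r.as_matrix()
    print("t",round(o["clock"],2),"tcp",np.round(o["tool_pos"],1),"grasp",np.round(np.array(o["tool_pos"])+167*m[:,2],1),
     "F",np.round(o["force"],1),"T",np.round(o["wrist_torque"],2),"w",round(o["gripper_width"],3),"q",np.round(o["q"],2))
    print("x",np.round(m[:,0],3),"y",np.round(m[:,1],3),"z",np.round(m[:,2],3))
    return o
E
python3 - <<'E'
from h import *
state()
for n in("top","side"):
    s=viewer.snapshot(n); hsv=cv2.cvtColor(s["image"],cv2.COLOR_BGR2HSV)
    for c,lo,hi in(("yellow",(18,150,100),(32,255,255)),("green",(60,80,40),(90,255,255))):
        m=cv2.inRange(hsv,lo,hi); m=cv2.morphologyEx(m,cv2.MORPH_OPEN,np.ones((3,3)))
        cs=cv2.findContours(m,cv2.RETR_EXTERNAL,cv2.CHAIN_APPROX_NONE)[0]
        k=max(cs,key=cv2.contourArea)
        P=plane(s,k[:,0,:],89)[:,:2].astype(np.float32)
        r=cv2.minAreaRect(P); print(n,c,np.round(r[0],1),np.round(r[1],1),round(r[2],2),np.round(cv2.boxPoints(r)).tolist())
E
```

```text
t 0.1 tcp [237.2 604.9 403.7] grasp [ 81.7 665.8 403.7] F [ 0.3 -0.1 -0.6] T [-0.02 -0.05 -0.01] w 1.0 q [-1.22  0.62 -0.01  1.42  0.01  1.1  -0.04]
x [ 0.365  0.931 -0.002] y [-0.001 -0.002 -1.   ] z [-0.931  0.365 -0.   ]
top yellow [ 526.5 -154.7] [183.5 129. ] 10.28 [[425.0, -108.0], [448.0, -235.0], [628.0, -202.0], [605.0, -75.0]]
top green [529.  164.3] [182.8 129. ] 11.92 [[426.0, 209.0], [453.0, 82.0], [632.0, 120.0], [605.0, 246.0]]
side yellow [ 527.1 -155.3] [185.  130.4] 10.47 [[424.0, -108.0], [448.0, -236.0], [630.0, -203.0], [606.0, -74.0]]
side green [528.2 162.7] [183.3 131.2] 12.24 [[425.0, 207.0], [453.0, 79.0], [632.0, 118.0], [604.0, 246.0]]
```

Run:
```python
from h import *
for n,(u,v),z in(("top",(428,280),89),("top",(428,280),137),("side",(271,378),89)):
    s=viewer.snapshot(n); print(n,plane(s,(u,v),z))
    if z==89:
        c=s["image"][v-50:v+50,u-65:u+65]; cv2.imwrite(f"pics/{n}_c.png",cv2.resize(c,None,fx=5,fy=5))
```

```text
top [[ 469.34307111 -165.14949232   89.        ]]
top [[ 466.65105977 -154.24328697  137.        ]]
side [[ 471.11192453 -165.5987906    89.        ]]
```

Panel measurements: the wing axis is at about (470, -165.3), box yaw is 0.181 rad, and the hinge sits near (617.5, -138). The first grasp has the jaws along box x.

```bash
python3 -m crank '[0.45,-0.68,0,0,0,-0.98, 0.45,-0.68,0,0,0,-0.98, 0.45,-0.68,0,0,0,-0.98, 0.45,-0.68,0,0,0,-0.98, 0.45,-0.68,0,0,0,-0.98, 0.45,-0.68,0,0,0,-0.98, 0.45,-0.68,0,0,0,-0.98, 0.45,-0.68,0,0,0,-0.98, 0.45,-0.68,0,0,0,-0.98, 0.45,-0.68,0,0,0,-0.98, 0.45,-0.68,0,0,0,-0.98, 0.45,-0.68,0,0,0,-0.98, 0.45,-0.68,0,0,0,-0.98, 0,0,0,0,0,0]' -1; sed -i 's/167\*m\[:,2\]/167*m[:,1]/' h.py; python3 -c "
from h import *
state()"
```

```text
clock: 1.52
tool_pos: [475.1, 244.3, 405.4]
orientation: [0.707, 0.059, -0.056, -0.703]
force: [0.4, -0.5, 0.2]
gripper_width: 1.002
t 1.52 tcp [475.1 244.3 405.4] grasp [475.8 243.5 238.4] F [ 0.4 -0.5  0.2] T [-0.16  0.04  0.04] w 1.002 q [-0.72  0.45  0.3   1.77 -0.15  0.95 -0.2 ]
x [0.987 0.163 0.004] y [ 0.004 -0.005 -1.   ] z [-0.162  0.987 -0.005]
```

View pics/top_c.png

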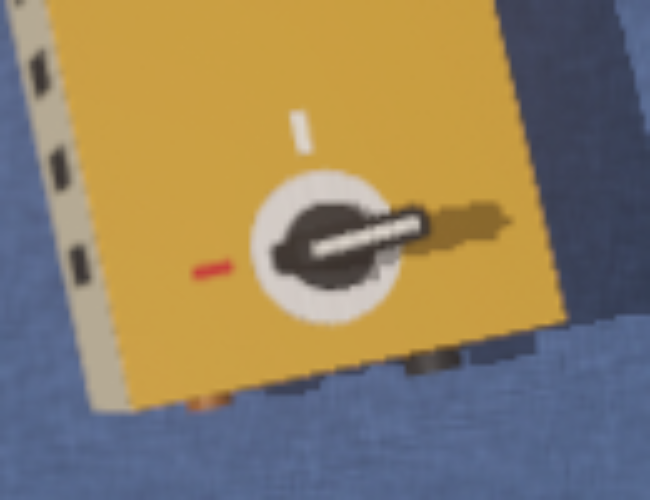

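The crop shows the disc centred at about pixel (428,279.6), with the wing lying along the box's y (locked). Moving above the wing.

```bash
python3 -m crank '[-0.01,-0.85,0,0,0,0.02, -0.01,-0.85,0,0,0,0.02, -0.01,-0.85,0,0,0,0.02, -0.01,-0.85,0,0,0,0.02, -0.01,-0.85,0,0,0,0.02, -0.01,-0.85,0,0,0,0.02, -0.01,-0.85,0,0,0,0.02, -0.01,-0.85,0,0,0,0.02, -0.01,-0.85,0,0,0,0.02, -0.01,-0.85,0,0,0,0.02, -0.01,-0.85,0,0,0,0.02, -0.01,-0.85,0,0,0,0.02, 0,0,0,0,0,0, 0,0,0,0,0,0]'; python3 -c "
from h import *
state()
for n in('side','top'): cv2.imwrite(f'pics/{n}1.png',viewer.snapshot(n)['image'])"
```

```text
clock: 2.68
tool_pos: [466.1, -158.6, 404.9]
orientation: [0.704, 0.068, -0.068, -0.704]
force: [0.6, 0.8, -0.3]
gripper_width: 1.0
t 2.68 tcp [ 466.1 -158.6  404.9] grasp [ 466.1 -158.7  237.9] F [ 0.6  0.8 -0.3] T [-0.02  0.04  0.02] w 1.0 q [ 0.02  0.39  0.37  1.88 -0.17  0.91  0.66]
x [0.982 0.191 0.   ] y [ 0.    -0.001 -1.   ] z [-0.191  0.982 -0.001]
```

```bash
python3 -m crank '[0.1,-0.165,-0.3,0,0,-0.1, 0,0,-0.5,0,0,0, 0,0,-0.5,0,0,0, 0,0,0,0,0,0, 0,0,0,0,0,0]'; python3 -c "
from h import *
state()
for n in('side','top'): cv2.imwrite(f'pics/{n}2.png',viewer.snapshot(n)['image'])"
```

```text
clock: 3.2
tool_pos: [470.7, -162.1, 351.6]
orientation: [-0.703, -0.066, 0.068, 0.704]
force: [0.5, 0.6, 1.2]
gripper_width: 1.003
t 3.2 tcp [ 470.7 -162.1  351.6] grasp [ 470.2 -161.9  184.6] F [0.5 0.6 1.2] T [-0.09  0.07 -0.  ] w 1.003 q [ 0.05  0.47  0.35  1.93 -0.22  0.78  0.71]
x [ 0.982  0.19  -0.003] y [-0.003  0.001 -1.   ] z [-0.19   0.982  0.002]
```

View pics/side2.png

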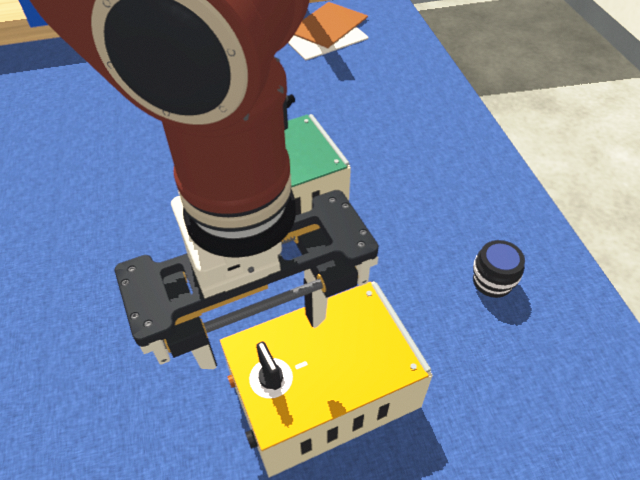

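The gripper is above the wing (wing at about (268,368)), with the fingers spread along the box's x and both clear. Descending.

```bash
python3 -m crank '[0,-0.08,-0.4,0,0,-0.05, 0,0,-0.4,0,0,-0.05, 0,0,-0.4,0,0,0, 0,0,-0.4,0,0,0, 0,0,0,0,0,0, 0,0,0,0,0,0]'; python3 -c "
from h import *
state()
for n in('side','top'): cv2.imwrite(f'pics/{n}3.png',viewer.snapshot(n)['image'])"
```

```text
clock: 3.8
tool_pos: [470.9, -166.3, 289.3]
orientation: [0.704, 0.064, -0.064, -0.704]
force: [0.4, 0.2, 0.0]
gripper_width: 0.997
t 3.8 tcp [ 470.9 -166.3  289.3] grasp [ 470.9 -166.3  122.3] F [0.4 0.2 0. ] T [-0.05 -0.03 -0.  ] w 0.997 q [ 0.09  0.56  0.3   1.99 -0.27  0.63  0.75]
x [0.984 0.18  0.   ] y [ 0. -0. -1.] z [-0.18   0.984 -0.   ]
```

View pics/side3.png

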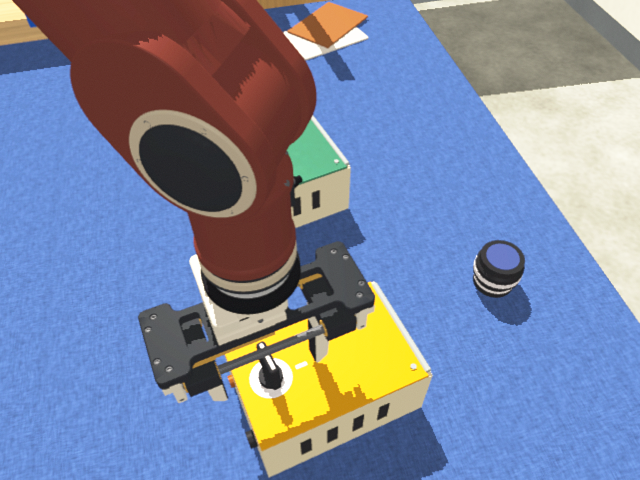

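The fingertips at (218,392) and (318,352) straddle the wing, so I'll close.

```bash
python3 -m crank '[0,0,0,0,0,0, 0,0,0,0,0,0, 0,0,0,0,0,0, 0,0,0,0,0,0, 0,0,0,0,0,0, 0,0,0,0,0,0, 0,0,0,0,0,0, 0,0,0,0,0,0]' 1 20; python3 -c "
from h import *
state()"
```

```text
clock: 4.57
tool_pos: [470.5, -166.3, 288.7]
orientation: [-0.704, -0.064, 0.064, 0.704]
force: [-0.6, -0.6, -0.5]
gripper_width: 0.475
t 4.57 tcp [ 470.5 -166.3  288.7] grasp [ 470.5 -166.3  121.7] F [-0.6 -0.6 -0.5] T [-0.07  0.11 -0.05] w 0.475 q [ 0.09  0.56  0.3   1.99 -0.27  0.63  0.75]
x [ 0.984  0.18  -0.   ] y [-0.  0. -1.] z [-0.18   0.984  0.   ]
```

Still closing.

```bash
python3 -m crank '[0,0,0,0,0,0, 0,0,0,0,0,0, 0,0,0,0,0,0, 0,0,0,0,0,0, 0,0,0,0,0,0, 0,0,0,0,0,0, 0,0,0,0,0,0, 0,0,0,0,0,0]' 1 20; python3 -c "
from h import *
state()"
```

```text
clock: 5.23
tool_pos: [471.2, -166.1, 288.8]
orientation: [0.704, 0.065, -0.063, -0.704]
force: [3.0, 0.6, -3.1]
gripper_width: 0.109
t 5.23 tcp [ 471.2 -166.1  288.8] grasp [ 471.5 -166.2  121.8] F [ 3.   0.6 -3.1] T [ 0.01 -0.57  0.04] w 0.109 q [ 0.09  0.56  0.3   1.99 -0.27  0.63  0.75]
x [0.984 0.181 0.002] y [ 0.002 -0.    -1.   ] z [-0.181  0.984 -0.001]
```

Gripped (0.109 × 93 ≈ 10 mm). Turning anticlockwise.

```bash
python3 -m crank '[0,0,0,0,0,0.8, 0,0,0,0,0,0.8, 0,0,0,0,0,0.8, 0,0,0,0,0,0.8, 0,0,0,0,0,0.8, 0,0,0,0,0,0.8, 0,0,0,0,0,0.8, 0,0,0,0,0,0.8, 0,0,0,0,0,0.8, 0,0,0,0,0,0.8, 0,0,0,0,0,0.8, 0,0,0,0,0,0.8, 0,0,0,0,0,0.8, 0,0,0,0,0,0.8, 0,0,0,0,0,0.8, 0,0,0,0,0,0.8, 0,0,0,0,0,0, 0,0,0,0,0,0]'; python3 -c "
from h import *
state()"
```

```text
clock: 6.73
tool_pos: [471.7, -165.7, 288.8]
orientation: [0.583, 0.402, -0.4, -0.582]
force: [4.3, 1.7, -4.0]
gripper_width: 0.107
t 6.73 tcp [ 471.7 -165.7  288.8] grasp [ 472.3 -165.6  121.8] F [ 4.3  1.7 -4. ] T [ 0.43 -1.06  0.02] w 0.107 q [ 0.29  0.55 -0.    1.98 -0.    0.61  1.5 ]
x [0.357 0.934 0.002] y [ 0.003  0.001 -1.   ] z [-0.934  0.357 -0.003]
```

```bash
python3 -m crank '[0.03,0,0,0,0,0.7, 0,0,0,0,0,0.7, 0,0,0,0,0,0.7, 0,0,0,0,0,0.7, 0,0,0,0,0,0.7, 0,0,0,0,0,0.7, 0,0,0,0,0,0.7, 0,0,0,0,0,0.7, 0,0,0,0,0,0.7, 0,0,0,0,0,0.6, 0,0,0,0,0,0, 0,0,0,0,0,0, 0,0,0,0,0,0]'; python3 -c "
from h import *
state()
for n in('side','top'): cv2.imwrite(f'pics/{n}4.png',viewer.snapshot(n)['image'])"
```

```text
clock: 7.82
tool_pos: [472.2, -165.3, 288.8]
orientation: [0.452, 0.545, -0.543, -0.452]
force: [3.6, 3.8, -2.3]
gripper_width: 0.107
t 7.82 tcp [ 472.2 -165.3  288.8] grasp [ 472.4 -165.1  121.8] F [ 3.6  3.8 -2.3] T [ 0.99 -0.79 -0.12] w 0.107 q [ 0.4   0.55 -0.16  1.98  0.14  0.62  1.91]
x [-0.184  0.983  0.001] y [ 0.001  0.001 -1.   ] z [-0.983 -0.184 -0.001]
```

View pics/side4.png

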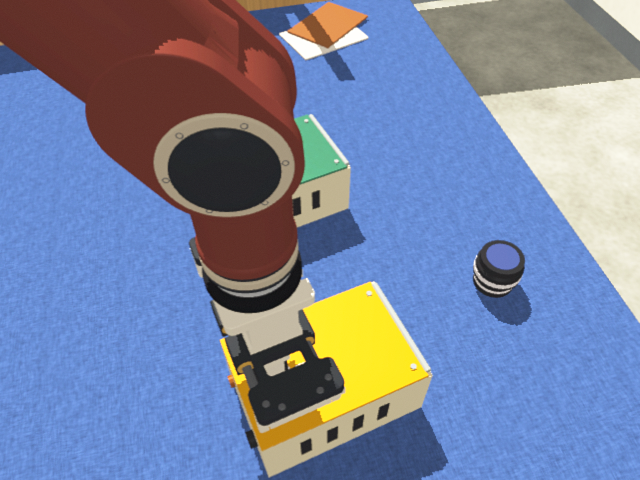

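The wrist stands at 90° to the start with a small stop torque (-0.12), so the fastener is at about 1.57. The panel is still shut. Next I'll compute the lift arc.

Run:
```python
import numpy as np
t=np.arange(0,1.551,0.1); t=np.append(t,1.55)
d=150*(1-np.cos(t))+36*np.sin(t); z=150*np.sin(t)-36*(1-np.cos(t))
r=np.diff(np.c_[d*.984,d*.181,z],axis=0)/40
for a,b in zip(t[1:],r): print(round(a,2),np.round(b,3))
```

```text
0.1 [0.107 0.02  0.37 ]
0.2 [0.143 0.026 0.357]
0.3 [0.177 0.033 0.341]
0.4 [0.21  0.039 0.321]
0.5 [0.24  0.044 0.298]
0.6 [0.268 0.049 0.273]
0.7 [0.294 0.054 0.244]
0.8 [0.316 0.058 0.213]
0.9 [0.336 0.062 0.18 ]
1.0 [0.352 0.065 0.145]
1.1 [0.364 0.067 0.108]
1.2 [0.373 0.069 0.071]
1.3 [0.378 0.07  0.033]
1.4 [ 0.379  0.07  -0.006]
1.5 [ 0.377  0.069 -0.044]
1.55 [ 0.186  0.034 -0.036]
```

```bash
python3 -m crank '[0.05,0.01,0.185,0,0,0, 0.055,0.01,0.185,0,0,0, 0.07,0.013,0.18,0,0,0, 0.07,0.013,0.18,0,0,0, 0.09,0.016,0.17,0,0,0, 0.09,0.016,0.17,0,0,0, 0.105,0.02,0.16,0,0,0, 0.105,0.02,0.16,0,0,0, 0,0,0,0,0,0]' 1 20; python3 -c "
from h import *
state()
for n in('side','top'): cv2.imwrite(f'pics/{n}5.png',viewer.snapshot(n)['image'])"
```

```text
clock: 8.67
tool_pos: [496.1, -161.1, 345.3]
orientation: [-0.45, -0.543, 0.545, 0.453]
force: [-5.7, 3.9, 0.5]
gripper_width: 0.106
t 8.67 tcp [ 496.1 -161.1  345.3] grasp [ 495.2 -160.9  178.3] F [-5.7  3.9  0.5] T [ 0.93  1.63 -0.17] w 0.106 q [ 0.39  0.5  -0.18  1.86  0.12  0.8   1.91]
x [-0.185  0.983  0.002] y [-0.006  0.001 -1.   ] z [-0.983 -0.185  0.005]
```

View pics/side5.png

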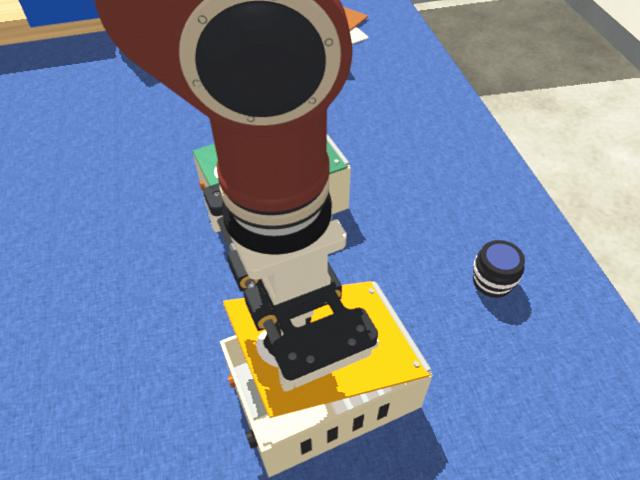

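The panel has lifted: its near edge is at (225,300) to (270,410), with the box interior visible below it. Forces are small, so I'll continue.

```bash
python3 -m crank '[0.12,0.022,0.15,0,0,0, 0.12,0.022,0.15,0,0,0, 0.134,0.025,0.137,0,0,0, 0.134,0.025,0.137,0,0,0, 0.147,0.027,0.122,0,0,0, 0.147,0.027,0.122,0,0,0, 0.158,0.029,0.107,0,0,0, 0.158,0.029,0.107,0,0,0, 0.168,0.031,0.09,0,0,0, 0.168,0.031,0.09,0,0,0, 0.176,0.032,0.073,0,0,0, 0.176,0.032,0.073,0,0,0, 0,0,0,0,0,0]'; python3 -c "
from h import *
state()
for n in('side','top'): cv2.imwrite(f'pics/{n}6.png',viewer.snapshot(n)['image'])"
```

```text
clock: 9.85
tool_pos: [568.5, -147.7, 400.1]
orientation: [-0.45, -0.543, 0.545, 0.453]
force: [-5.2, 4.5, 1.8]
gripper_width: 0.105
t 9.85 tcp [ 568.5 -147.7  400.1] grasp [ 567.6 -147.6  233.1] F [-5.2  4.5  1.8] T [ 0.87  1.58 -0.13] w 0.105 q [ 0.33  0.53 -0.18  1.61  0.11  1.02  1.87]
x [-0.185  0.983  0.002] y [-0.005  0.001 -1.   ] z [-0.983 -0.185  0.005]
```

View pics/side6.png

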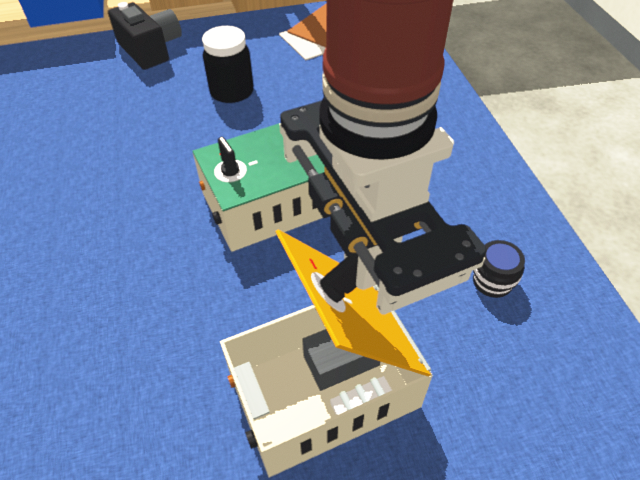

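The panel is at about 1 rad and the wing is still held. On to about 1.5.

```bash
python3 -m crank '[0.182,0.033,0.054,0,0,0, 0.182,0.033,0.054,0,0,0, 0.186,0.034,0.036,0,0,0, 0.186,0.034,0.036,0,0,0, 0.189,0.035,0.017,0,0,0, 0.189,0.035,0.017,0,0,0, 0.19,0.035,-0.003,0,0,0, 0.19,0.035,-0.003,0,0,0, 0.189,0.035,-0.022,0,0,0, 0.189,0.035,-0.022,0,0,0, 0,0,0,0,0,0, 0,0,0,0,0,0]'; python3 -c "
from h import *
state()
for n in('side','top'): cv2.imwrite(f'pics/{n}7.png',viewer.snapshot(n)['image'])"
```

```text
clock: 10.95
tool_pos: [644.7, -133.5, 408.2]
orientation: [0.452, 0.545, -0.543, -0.45]
force: [-1.9, 5.0, 5.6]
gripper_width: 0.105
t 10.95 tcp [ 644.7 -133.5  408.2] grasp [ 645.3 -133.4  241.2] F [-1.9  5.   5.6] T [ 0.89  0.89 -0.1 ] w 0.105 q [ 0.27  0.63 -0.17  1.39  0.11  1.13  1.84]
x [-0.186  0.983  0.   ] y [ 0.003  0.001 -1.   ] z [-0.983 -0.186 -0.004]
```

View pics/side7.png

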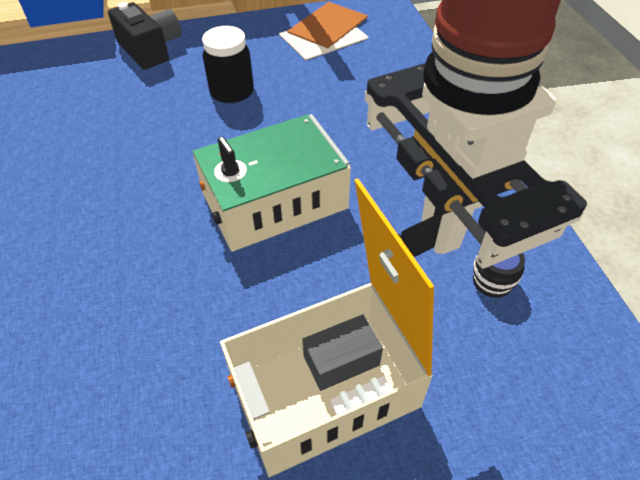

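View pics/top7.png

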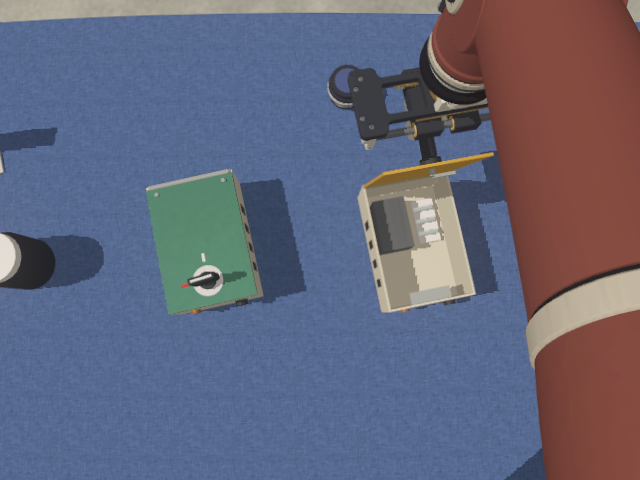

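Both views show the panel standing about upright, edge-on in the top view at rows 155–185, with the wing still in the fingers. Releasing.

```bash
python3 -m crank '[0,0,0,0,0,0, 0,0,0,0,0,0, 0,0,0,0,0,0, 0,0,0,0,0,0, 0,0,0,0,0,0, 0,0,0,0,0,0, 0,0,0,0,0,0, 0,0,0,0,0,0, 0,0,0,0,0,0, 0,0,0,0,0,0, 0,0,0,0,0,0, 0,0,0,0,0,0]' -0.3; python3 -c "
from h import *
state()
for n in('side','top'): cv2.imwrite(f'pics/{n}8.png',viewer.snapshot(n)['image'])"
```

```text
clock: 12.05
tool_pos: [644.3, -134.5, 405.2]
orientation: [-0.451, -0.544, 0.544, 0.451]
force: [0.9, -0.1, -0.0]
gripper_width: 0.652
t 12.05 tcp [ 644.3 -134.5  405.2] grasp [ 644.2 -134.5  238.2] F [ 0.9 -0.1 -0. ] T [ 0.03 -0.04 -0.05] w 0.652 q [ 0.27  0.63 -0.17  1.39  0.11  1.13  1.84]
x [-0.185  0.983 -0.   ] y [-0. -0. -1.] z [-0.983 -0.185  0.   ]
```

View pics/side8.png

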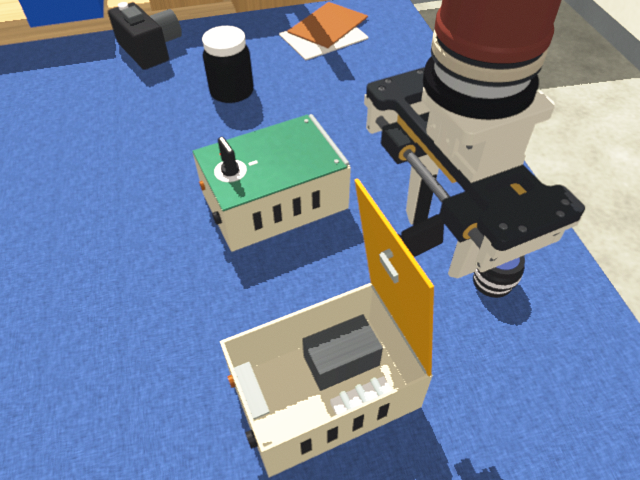

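The wing is free between the open fingers, forces are near zero and the panel has stayed upright. Retreating up and slightly away.

```bash
python3 -m crank '[0.05,0.01,0.3,0,0,0, 0.1,0.02,0.4,0,0,0, 0.1,0.02,0.5,0,0,0, 0.1,0.02,0.5,0,0,0, 0.1,0.02,0.5,0,0,0, 0.1,0.02,0.5,0,0,0, 0,0,0.4,0,0,0, 0,0,0,0,0,0, 0,0,0,0,0,0, 0,0,0,0,0,0]'
python3 - <<'E'
from h import *
o=state(); print(np.abs(o["dq"]).max())
for n in('side','top'):
    s=viewer.snapshot(n); cv2.imwrite(f'pics/{n}9.png',s['image'])
# panel angle: rear-free edge corners of side view by ray onto vertical plane through box axis +-65
s=viewer.snapshot('side'); ax=np.array([.984,.181,0]); ay=np.array([-.181,.984,0]); h=np.array([617.5,-138.2,85.])
for uv,y in(((358,181),65),((433,287),-65)):
    C,r=rays(s,uv); r=r[0]; P=C+r*((y-(C-h)@ay)/(r@ay)); d=P-h; print("corner",np.round([d@ax,d[2]],1),"angle",np.arctan2(d[2],-(d@ax)))
E
```

```text
clock: 12.98
tool_pos: [666.0, -130.2, 527.8]
orientation: [-0.451, -0.544, 0.545, 0.452]
force: [0.7, -0.0, -0.5]
gripper_width: 0.652
t 12.98 tcp [ 666.  -130.2  527.8] grasp [ 665.6 -130.1  360.8] F [ 0.7 -0.  -0.5] T [ 0.05  0.03 -0.02] w 0.652 q [ 0.25  0.6  -0.17  1.1   0.1   1.44  1.85]
x [-0.185  0.983  0.001] y [-0.002  0.    -1.   ] z [-0.983 -0.185  0.002]
0.011926410832209165
corner [-24.6 178.8] angle 1.4343252316016721
corner [-26.2 182.9] angle 1.4286380452594427
```

View pics/side9.png

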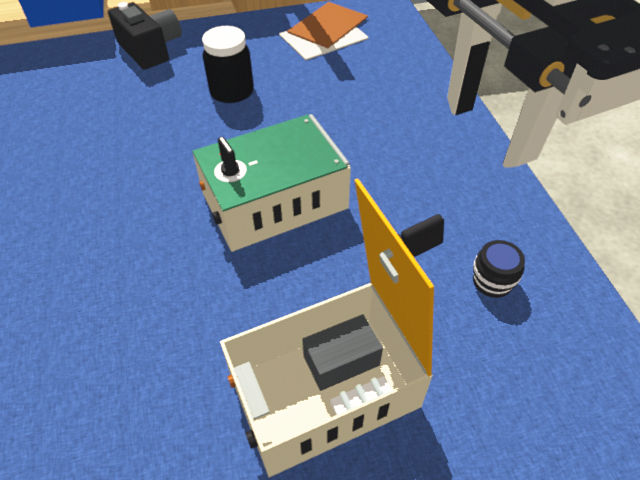

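The panel measures about 1.43 rad and stands free at corners (358,181) and (433,287). The gripper is well clear, so I'm handing in.

```bash
python3 -c "
from cell import robot
print(robot.sign_off())"
```

```text
the job is handed in; nothing more can be done
None
```

The yellow panel is unlocked and standing open at about 1.43 rad, and I handed the job in at about 13 s of the 48 s allowed.

- **Unlocking:** I gripped the wing and turned it about 1.57 rad anticlockwise with the panel still shut. I inferred the fastener angle from the wrist turn and a slight stop torque (−0.12 N m). The gripper hid the wing, so I could not measure its angle in a picture.
- **Opening:** I swung the panel up along its hinge arc with the wing pivoting in the fingers, then released it and moved clear.
- **Last checks:** the camera measured both free corners of the panel at about 1.43 rad. The panel looked the same before and after I backed away. Tool force was below 1 N, and the gripper was well clear of everything.
- **Green box:** no move was aimed at it, it looks undisturbed in the last picture, and the tool force readings showed no contact.

No check failed or disagreed, and the sign-off gave no verdict.

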